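Close the vegetable slicer past its spring catch

ROBOT

A 6-joint arm with a two-finger parallel gripper is mounted at the origin on the work surface. World frame = base frame: x ahead of the robot, y to its left, z up, the work surface at z = 0. Lengths are in m, angles in rad, forces in N, time in s.
With the tool pointing down it reaches from about 0.35 to 0.775 m from the base axis. Payload 5.5 kg.
Tool frame: the origin (TCP) lies on the centre line of the jaws, within the pads' length; the fingertips stand 11 mm ahead of it and the grasp point (between the pads) lies 8 mm behind it (env.tip_extent is the distance from the TCP to the fingertips, in m); z points along the fingers, y is the line along which they close (so a half turn about z gives the same grasp; the last joint's range is limited). The gripper opens to 85 mm and grips with 20 to 120 N. Pads are 22 mm wide; open, the fingers measure 114 mm over their backs; the gripper's body (76 mm by 85 mm) begins 54 mm behind the grasp point. The pads swing forward as they close: fully open they stand 13 mm farther back than shut.
Start: joints at [-1.363, 0.313, 0.046, 1.304, 0, 1.431], TCP at [0.196, -0.541, 0.242] pointing down, gripper open.
Joint ranges: [-2.76, 2.76], [-0.86, 1.69], [-1.03, 1.26], [-2.2, 2.34], [-1.47, 1.5], [-3.14, 3.14]. Speed limits (rad/s): [2.57, 2.57, 3.14, 3.14, 3.14, 3.14].

INTERFACE

Orientations are given as a unit quaternion [w, x, y, z].
In Python, from workcell import env gives the robot as it stands.
- The arm moves only by the shell command python3 -m jog 'ROWS' [FORCE]. ROWS is JSON, a list of rows, each a list of 5 numbers: the gripper's target within -1 to 1 (shut at 1, half-way at 0, fully open at -1), then the shift along the tool's x, y, z in m, then the turn about the tool's z in degrees. In form: [[fingers, tx, ty, tz, turn], ...]. A call has 1 to 5 rows; each row shifts and turns the commanded pose from where the row before left it, along the tool's axes as they then stand; what a row does not reach is not made up. A row lasts 1/12 s, in which the tool goes at most 41.7 mm and 7.16 degrees, less where a joint would pass 70% of its speed; a pose out of reach is approached as far as the arm can. A call is refused whole if a number of a shift passes 0.0417 or a number of a turn 7.16, either way. A call with a gripper value outside its range is refused whole. The fingers move at their own pace and stop on an object; FORCE is the grip in N (left out, the last holds). Time passes only in rows, so rows that do not move let the fingers close. It gives the time, the measured TCP pose, the force, the opening and the grip force at its end, in the units of the state.
- env.get_state(): the state, without advancing time (a new reading comes with each control period).
- env.read_camera(name): name is "scene" or "top" or "wrist"; returns a dict with "img" (384x512x3 uint8, red, green, blue), "fov_y" (degrees; the focal length in pixels is half the picture's height over the tangent of half this angle, whatever the lens; pixels are square), "cx", "cy" (the principal point, pixels), "T" (4x4, takes a point from camera to world coordinates). Camera axes: x right, y up, looking along -z (the intrinsics and any distortion apply to the point x, -y, -z); pixel columns grow to the right and rows downward; lengths in m; the calibration is good to about 2 mm. A picture is of the moment at which its call begins. There is no depth.
- env.hand_in(): hands the job in; it is judged then, once.
The state is a dict: "clock": time; "joint_pos": joint angles; "qvel": joint speeds; "tau": joint torques, N m; "tcp_pos": TCP position; "orientation": TCP orientation; "wrist_force": force on the tool from outside, world axes, zero at the start; "ft_torque": the same for the moment, N m; "finger_gap": finger opening in m; "grip_force": force on a finger pad.
Only numpy, scipy, OpenCV 4.12 (cv2) and the standard library are available. Lean on these libraries where they do the work, as an engineer would, in place of code of your own. Each camera call takes 0.05 s, during which the arm holds its last target. There are 200 camera calls.

TASK

Close the vegetable slicer so that its blade is covered: hold the spring catch down with a fingertip, push the sliding plate over the catch, then on until the plate is fully home and the catch has sprung up again behind its push bar. Only press and push; do not lift the slicer, tip it or shove it along the counter, and leave the guard, the jar and the spoon where they are.

Things in the scene. Friction and masses are not known exactly. Their poses are not given: they have to be found in the camera images.
- slicer: Level stainless vegetable slicer (mandoline), loose on rubber feet, 2.2 kg. Origin on the counter, mid-width; +x is the way the plate slides to close (away from the robot), +y left, +z up. Frame x -215 to +195, y -65 to +65 mm; its side rails, the highest fixed parts, are 40 high. The spring catch sits outside the right-hand rail (y -67 to -101) near the rear (-x) end.
- catch (a joint): How far the spring catch is pressed, m: 0 = up, 0.010 = bottom stop; it moves straight down against a spring (3.4 N at first, 6.2 N at the bottom). The push bar of the plate runs against the catch's tooth unless the catch is pressed at least 7 mm. Once over the tooth, the bar itself keeps the catch down; when the bar is past, the catch springs up behind it.
- thumb_plate (a point): On top of the catch's level steel thumb plate, on its centre line; moves with the catch, axes as the slicer's. At slicer x -170, y -84 mm; 50 above the counter when up, 40 when down. The thumb plate is 34 wide (y) and reaches from x -202 to the tooth's front at -124; press it anywhere behind the push bar, which passes 3 mm above it.
- tooth (a point): Middle of the top of the catch's tooth, an upturned edge across the front end of the thumb plate and one piece with it: slicer x -130 to -124, y -84, as wide as the thumb plate, top 60 mm above the counter when up, 50 when down (10 above the thumb plate). A finger sliding forward on the thumb plate runs against it, so the last push must be made above it.
- plate (a joint): How far the sliding plate is pushed in, m: 0 = drawn back, 0.045 = home at its stop. Starts at 0 to 0.016. The raised tooth stops it at 0.021; from 0.027 to 0.035 the bar covers the tooth; from 0.041 the tooth is free behind the bar. Slides with 1.5 N friction plus the catch's rubbing, and stays where it is left.
- push_face (a point): Centre of the rear (-x) face of the push bar in line with the catch (slicer y -84), 69 mm above the counter, at slicer x = -165 mm + plate travel; moves with the plate. The bar is an upright black plastic bar across the rear end of the plate: 14 thick along x, y -101 to +62, 53 to 85 above the counter, overhanging the thumb plate; nothing stands behind it.
- guard: Round black plastic hand guard, 84 mm across with a knob, 58 high, left of the slicer; origin under its centre. Leave alone.
- jar: Stoneware jar with a white lid, 86 mm across, 107 high, right of the slicer; origin under its centre. Leave alone.
- spoon: Wooden spoon, 220 mm long, lying left of the slicer. Leave alone.

How it is judged:
On the way, in this order (a step that is already met when the one before it is completed fails the run):
1. the fingers hold the catch down while the push bar is still behind its tooth (value of joint catch above 0.005 m and contact force between the fingers and catch above 0.5 N and value of joint plate below 0.0225 m), for 0.02 s.
2. the push bar lies over the tooth of the lowered catch (value of joint plate above 0.025 m and value of joint catch above 0.005 m), for 0.02 s.
At the end, for the whole second after the job is handed in: The plate is pushed in at least 41 of its 45 mm, the catch is up again within 2 mm behind the push bar, and the slicer stands still and level on the counter (value of joint plate above 0.041 m and value of joint catch below 0.002 m and linear speed of slicer below 0.02 m/s and angle between slicer's own z axis and vertical below 0.03 rad and height (world z) of slicer below 0.005 m); the robot touches nothing.
It fails at once if the slicer is lifted more than 8 mm or tipped (height (world z) of slicer above 0.008 m or angle between slicer's own z axis and vertical above 0.06 rad).
It fails at once if the slicer is shoved more than 40 mm along the counter (distance of slicer from where it was at the start of the episode above 0.04 m).
It fails at once if the guard, the jar or the spoon is moved more than 20 mm (distance of any of guard, jar, spoon from where it was at the start of the episode above 0.02 m).
It also fails if it takes over 38 s, if anything falls off the work surface, if the arm or the gripper's body presses on something with over 40 N, if the wrist force passes 120 N, or if a joint passes its speed limit or range.

## Working session

There is one attempt and no reset: what is moved stays moved. The work goes in short steps, Python scripts to look and compute and a shell command to move; the robot and the scene stay as the last step left them, time stands still between calls to the robot, and variables do not carry over. Pictures are saved under pics/ and viewed, at most 10 in all, crops included, and the job is handed in when it is done.

```bash
mkdir -p pics
cat > h.py <<'E'
import numpy as np,cv2
from workcell import env
def grab(n,f):
    c=env.read_camera(n); cv2.imwrite(f'pics/{f}.png',c['img'][:,:,::-1]); np.savez(f'pics/{f}.npz',**{k:c[k] for k in c if k!='img'},img=c['img']); 
    return c
def load(f): return dict(np.load(f'pics/{f}.npz',allow_pickle=True))
def ray(c,u,v):
    f=192/np.tan(np.radians(float(c['fov_y']))/2)
    d=np.array([(u-float(c['cx']))/f,-(v-float(c['cy']))/f,-1.]); T=c['T']
    return T[:3,3],T[:3,:3]@d
def onz(c,u,v,z):
    o,d=ray(c,u,v); return o+d*(z-o[2])/d[2]
def proj(c,p):
    f=192/np.tan(np.radians(float(c['fov_y']))/2)
    T=c['T'];q=T[:3,:3].T@(np.asarray(p)-T[:3,3]); return float(c['cx'])+f*q[0]/-q[2], float(c['cy'])-f*q[1]/-q[2]
def tri(c1,a,c2,b):
    o1,d1=ray(c1,*a);o2,d2=ray(c2,*b)
    s=np.linalg.lstsq(np.c_[d1,-d2],o2-o1,rcond=None)[0]
    p,q=o1+d1*s[0],o2+d2*s[1]; return (p+q)/2,np.linalg.norm(p-q)
E
python3 - <<'E'
from h import *
ims=[]
for n in("top","scene","wrist"):
    c=grab(n,n+'0'); print(n,{k:(v if k!='T' else v.round(3).tolist()) for k,v in c.items() if k!='img'})
s=env.get_state();print(s, env.tip_extent)
E
ls
```

```text
top {'fov_y': 42.59577316150546, 'cx': 253.91444592763187, 'cy': 177.1440426292304, 'T': [[0.024, 0.979, -0.202, 0.392], [-1.0, 0.024, -0.001, 0.05], [0.004, 0.202, 0.979, 1.138], [0.0, 0.0, 0.0, 1.0]]}
scene {'fov_y': 52.3201491635789, 'cx': 247.2344863501087, 'cy': 185.6977248492373, 'T': [[0.164, -0.728, 0.665, 1.183], [0.986, 0.132, -0.099, -0.032], [-0.016, 0.672, 0.74, 0.702], [0.0, 0.0, 0.0, 1.0]]}
wrist {'fov_y': 58.165125065563004, 'cx': 254.26731281132365, 'cy': 187.59127926761676, 'T': [[0.341, 0.888, 0.309, 0.275], [-0.94, 0.322, 0.112, -0.511], [0.0, -0.329, 0.944, 0.373], [0.0, 0.0, 0.0, 1.0]]}
{'clock': 0.15, 'joint_pos': array([-1.36254816e+00,  3.13818259e-01,  4.52228979e-02,  1.30357485e+00,
        2.44424593e-05,  1.43120435e+00]), 'qvel': array([-0.00031231, -0.00196471,  0.00463618, -0.0001504 ,  0.00050869,
        0.00052471]), 'tau': array([ 1.81366431e-03, -4.81066132e+01,  2.98815125e+01,  1.39217029e-02,
       -7.09366304e-05,  2.75946988e-06]), 'tcp_pos': array([ 0.19592518, -0.54020365,  0.2416122 ]), 'orientation': array([-6.86959356e-04,  9.84913758e-01,  1.73044553e-01, -1.13628414e-05]), 'wrist_force': array([-1.13598982,  0.11378262,  0.21792242]), 'ft_torque': array([ 0.00169618,  0.0112069 , -0.01150727]), 'grip_force': 0.0, 'finger_gap': 0.0855908627625799} 0.011
h.py
pics
```

View pics/top0.png

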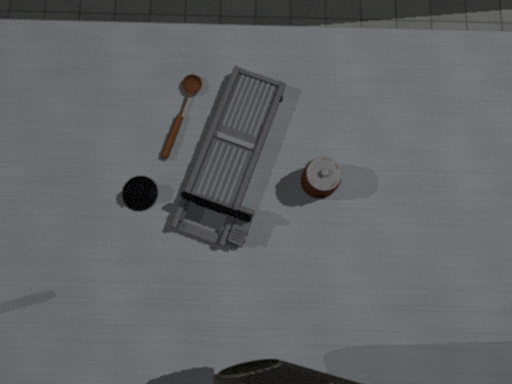

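View pics/scene0.png

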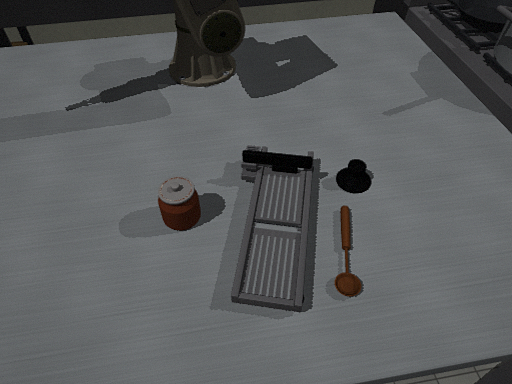

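Top view: the slicer runs from its rear end at about (205,235) to its front at (260,75). The black bar lies from (183,196) to (250,215), the catch is at about (238,236), the jar at (321,175) and the guard at (140,193). Next I'll enlarge the rear end.

Run:
```python
from h import *
def crop(f,x0,y0,w,h,k):
    im=load(f)['img'][y0:y0+h,x0:x0+w,::-1]; im=np.clip(255*(im/255.)**.6*1.2,0,255).astype(np.uint8)
    im=cv2.resize(im,None,fx=k,fy=k,interpolation=cv2.INTER_CUBIC)
    for i in range(0,w,10): cv2.putText(im,str(x0+i),(i*k,8),0,.3,(0,255,255)); im[::4,i*k]=(0,200,200)
    for j in range(0,h,10): cv2.putText(im,str(y0+j),(0,j*k+4),0,.3,(0,255,255)); im[j*k,::4]=(0,200,200)
    return im
a=crop('top0',165,175,100,75,6); cv2.imwrite('pics/ct.png',a)
b=crop('scene0',230,135,100,75,6); cv2.imwrite('pics/cs.png',b)
c=crop('top0',170,60,130,150,4);cv2.imwrite('pics/cf.png',c)
```

```text
(no output)
```

View pics/ct.png

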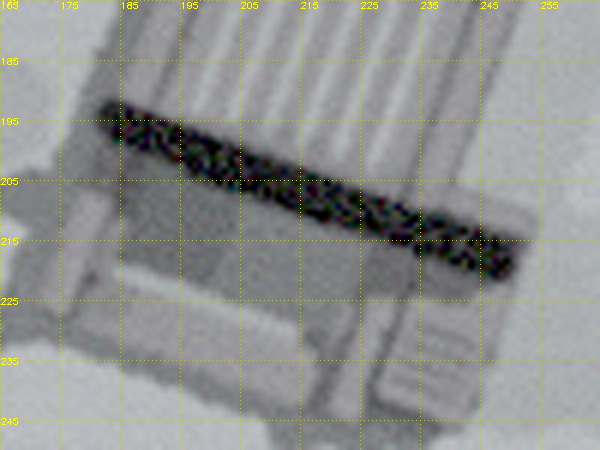

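View pics/cs.png

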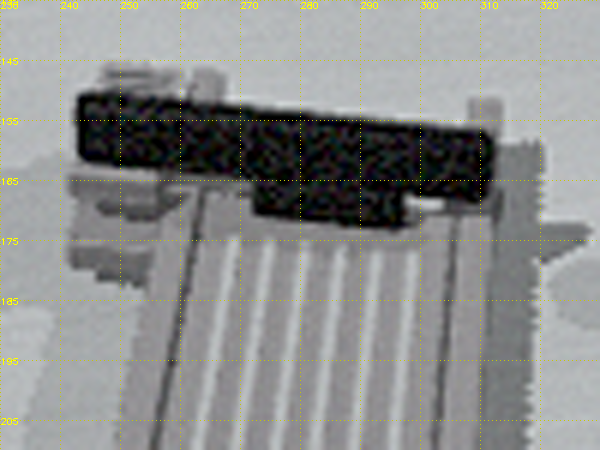

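Both crops show the bar clearly. In the top view its ends are near (182,195) and (250,219), and in the scene view its rear top edge runs from (242.5,151) to (310.5,157). The thumb plate is at about (237,230) in the top view.

Run:
```python
from h import *
C={}
for f,(x0,y0,x1,y1) in {'top0':(170,180,265,230),'scene0':(235,140,320,172)}.items():
    c=load(f);C[f]=c
    g=cv2.GaussianBlur(c['img'],(3,3),0).max(2)[y0:y1,x0:x1]; m=(g<45).astype(np.uint8)
    n,l,s,_=cv2.connectedComponentsWithStats(m); i=1+s[1:,4].argmax()
    p=np.argwhere(l==i)[:,::-1]+[x0,y0]
    r=cv2.minAreaRect(p.astype(np.float32)); print(f,len(p),r,cv2.boxPoints(r).round(1).tolist())
t,s=C['top0'],C['scene0']
# rear top edge ends
for a,b in [((249.3,221),(242.5,151)),((181.3,198),(310.5,157)) ]: print('bar rear top',tri(t,a,s,b))
for u,v in [(250.5,214.5),(249,221.5),(183,192),(181.3,198)]: print(onz(t,u,v,.085).round(4))
# thumb plate corners/ rails
for n,u,v,z in [('tp rear R',242,243.5,.05),('tp rear L',227.5,238.5,.05),('front L',236,67,.04),('front R',284,83,.04),('bar2',0,0,0)]: print(n,onz(t,u,v,z).round(4))
print('jar',onz(t,321,166,.107),'guard',onz(t,140,193,.03))
```

```text
top0 720 ((213.74868774414062, 210.606689453125), (74.65504455566406, 17.699724197387695), 19.133642196655273) [[175.60000610351562, 206.6999969482422], [181.39999389648438, 190.0], [251.89999389648438, 214.5], [246.10000610351562, 231.1999969482422]]
scene0 1143 ((278.0, 160.5), (21.0, 70.0), 90.0) [[243.0, 150.0], [313.0, 150.0], [313.0, 171.0], [243.0, 171.0]]
bar rear top (array([0.51392699, 0.05810969, 0.07997325]), np.float64(0.0007571481634605571))
bar rear top (array([0.56077021, 0.20815837, 0.07861029]), np.float64(0.0008727044838706017))
[0.5275 0.0562 0.085 ]
[0.5123 0.0591 0.085 ]
[0.5729 0.2038 0.085 ]
[0.5597 0.2068 0.085 ]
tp rear R [0.4675 0.0735 0.05  ]
tp rear L [0.4777 0.1056 0.05  ]
front L [0.8861 0.1001 0.04  ]
front R [ 0.8485 -0.0149  0.04  ]
bar2 [1.0708 0.7073 0.    ]
jar [ 0.63310105 -0.0926902   0.107     ] guard [0.57759568 0.30965567 0.03      ]
```

View pics/cf.png

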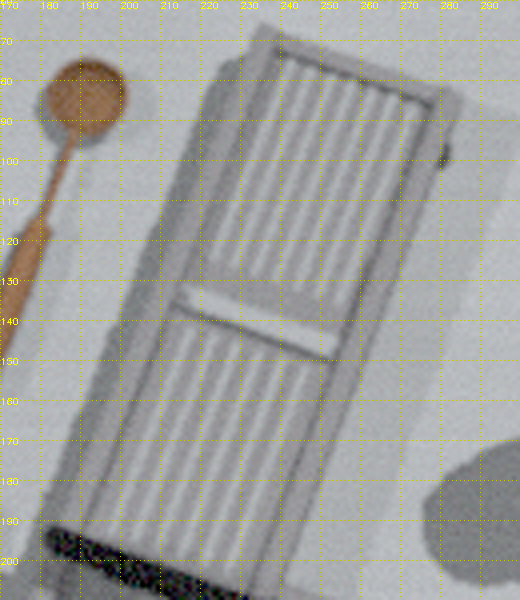

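The measured bar height is 0.080 m (text: 0.085) and the thumb plate is 34 mm wide, so both agree with the text. Yaw is about -17.7° and the bar sits at about q = 0.013. I'll shut the fingers and turn the tool so its y axis lies along the slicer's x axis.

```bash
python3 -m jog '[[1,0,0,0,-7],[1,0,0,0,-7],[1,0,0,0,-7],[1,0,0,0,-7],[1,0,0,0,-7]]' 40 >/dev/null; python3 -m jog '[[1,0,0,0,-7],[1,0,0,0,-7],[1,0,0,0,-3.4],[1,0,0,0,0]]'
cat >> h.py <<'E'
def totool(p):
    from scipy.spatial.transform import Rotation as R
    s=env.get_state(); q=s['orientation']; r=R.from_quat(q[[1,2,3,0]])
    print('tool delta mm',(r.inv().apply(np.array(p)-s['tcp_pos'])*1000).round(1),'axes',r.as_matrix().round(3).tolist(),'F',s['wrist_force'].round(2),'tcp',s['tcp_pos'].round(4),'gap',round(s['finger_gap'],4),'t',s['clock'])
E
python3 -c "
from h import *
totool([.493,.0785,.13])"
```

```text
clock: 0.9
tcp_pos: [0.1959, -0.5404, 0.2419]
orientation: [-0.0, 0.807, 0.591, 0.0]
wrist_force: [0.6, 1.0, -0.0]
finger_gap: 0.0001
grip_force: 0.0
tool delta mm [679.7  96.1 112.3] axes [[0.302, 0.953, -0.0], [0.953, -0.302, 0.001], [0.001, -0.0, -1.0]] F [ 0.64  0.99 -0.04] tcp [ 0.1959 -0.5404  0.2419] gap 0.0001 t 0.9
```

```bash
R='[[1,0.04,0.0055,0,0],[1,0.04,0.0055,0,0],[1,0.04,0.0055,0,0],[1,0.04,0.0055,0,0],[1,0.04,0.0055,0,0]]'
python3 -m jog '[[1,0.04,0.0055,0,0],[1,0.04,0.0055,0,0],[1,0.04,0.0055,0,0],[1,0.04,0.0055,0,0],[1,0.04,0.0055,0,0]]' >/dev/null
python3 -m jog '[[1,0.04,0.0055,0,0],[1,0.04,0.0055,0,0],[1,0.04,0.0055,0,0],[1,0.04,0.0055,0,0],[1,0.04,0.0055,0,0]]' >/dev/null
python3 -m jog '[[1,0.04,0.0055,0,0],[1,0.04,0.0055,0,0],[1,0.04,0.0055,0,0],[1,0.04,0.0055,0,0],[1,0,0,0,0]]'
python3 -c "
from h import *
totool([.493,.0785,.13])"
```

```text
clock: 2.15
tcp_pos: [0.4412, -0.0246, 0.2423]
orientation: [-0.0, 0.805, 0.593, 0.001]
wrist_force: [-0.0, 0.0, -0.1]
finger_gap: 0.0001
grip_force: 0.0
tool delta mm [113.5  18.7 112.6] axes [[0.297, 0.955, 0.002], [0.955, -0.297, 0.002], [0.003, 0.001, -1.0]] F [-0.03  0.01 -0.15] tcp [ 0.4412 -0.0246  0.2423] gap 0.0001 t 2.15
```

```bash
python3 -m jog '[[1,0.038,0.006,0,0],[1,0.038,0.006,0,0],[1,0.0375,0.006,0,0],[1,0,0,0.038,0],[1,0,0,0.038,0]]' >/dev/null
python3 -m jog '[[1,0,0,0.036,0],[1,0,0,0,0],[1,0,0,0,0]]'
python3 - <<'E'
from h import *
totool([.493,.0785,.13])
c=grab('wrist','w1'); im=np.clip(255*(c['img']/255.)**.6*1.2,0,255).astype(np.uint8)
cv2.imwrite('pics/w1.png',im[:,:,::-1])
grab('scene','s1');grab('top','t1')
E
```

```text
clock: 2.82
tcp_pos: [0.489, 0.0721, 0.129]
orientation: [-0.002, 0.808, 0.59, -0.002]
wrist_force: [0.7, 0.1, 0.6]
finger_gap: -0.0003
grip_force: 0.0
tool delta mm [ 7.3  1.9 -1. ] axes [[0.305, 0.952, -0.005], [0.952, -0.305, -0.0], [-0.002, -0.005, -1.0]] F [0.74 0.14 0.62] tcp [0.489  0.0721 0.129 ] gap -0.0003 t 2.8167
```

View pics/w1.png

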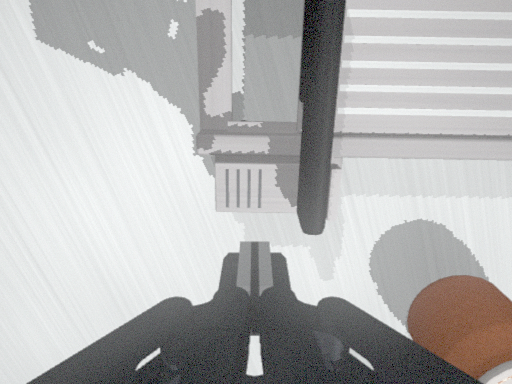

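The wrist view shows the thumb plate's rear edge at u=216 over rows 163–212. The bar's rear edge is at about u=302 near row 200, its right end is at about row 232, and the fingertips are at about (255,242).

Run:
```python
from h import *
c=load('w1'); s=env.get_state(); tcp=s['tcp_pos']; 
from scipy.spatial.transform import Rotation as R
r=R.from_quat(s['orientation'][[1,2,3,0]]).inv()
for n,u,v,z in [('tp rear R',216,212,.05),('tp rear L',217,163,.05),('bar rear @190',302,190,.085),('bar rear @120',304,120,.085),('bar end rear',298.5,228,.085),('bar lower edge',298,190,.053),('tip L',239,242,.118),('tip R',272,242,.118),('rail rear end',199,128,.04)]:
    p=onz(c,u,v,z); print(n,p.round(4),'tool mm',(r.apply(p-tcp)*1000).round(1))
print('tip proj',proj(c,tcp-[0,0,.011]))
t=load('t1')
# two-view height: thumb plate rear corners from top0 and wrist
for a,b in [((242.8,243.3),(216,212)),((227.3,240),(217,163))]:
    p,e=tri(load('top0'),a,c,b);print('tri',p.round(4),e.round(4),(r.apply(p-tcp)*1000).round(1))
```

```text
tp rear R [0.4624 0.0746 0.05  ] tool mm [ -6.8 -30.2  82.7]
tp rear L [0.4744 0.106  0.05  ] tool mm [ 26.8 -28.3  82.8]
bar rear @190 [0.5199 0.0857 0.085 ] tool mm [21.4 21.3 47.9]
bar rear @120 [0.5306 0.1217 0.085 ] tool mm [58.9 20.6 48. ]
bar end rear [0.5121 0.0644 0.085 ] tool mm [-1.3 20.4 47.9]
bar lower edge [0.5183 0.0742 0.053 ] tool mm [ 9.8 23.2 79.9]
tip L [0.4845 0.0825 0.118 ] tool mm [  7.6 -11.3  14.8]
tip R [0.4991 0.0779 0.118 ] tool mm [ 7.6  4.  14.9]
rail rear end [0.4693 0.129  0.04  ] tool mm [ 47.2 -40.2  92.7]
tip proj (np.float64(263.23306302080675), np.float64(260.769480629428))
tri [0.4654 0.0736 0.0527] 0.0061 [ -6.8 -27.   80. ]
tri [0.4744 0.106  0.0499] 0.0 [ 26.8 -28.3  82.9]
```

The plate centre line is 11 mm further along tool x, and the finger fits behind the bar with about 12 mm to spare. Going down.

```bash
python3 -m jog '[[1,0.011,0,0.02,0],[1,0,0,0.02,0],[1,0,0,0.02,0],[1,0,0,0,0],[1,0,0,0,0]]'
python3 -m jog '[[1,0,0,0.004,0],[1,0,0,0,0],[1,0,0,0,0]]'
python3 -m jog '[[1,0,0,0.004,0],[1,0,0,0,0],[1,0,0,0,0]]'
python3 -m jog '[[1,0,0,0.004,0],[1,0,0,0,0],[1,0,0,0,0]]'
```

```text
clock: 3.38
tcp_pos: [0.495, 0.0825, 0.0716]
orientation: [0.0, 0.808, 0.59, 0.0]
wrist_force: [-0.1, -0.3, 0.0]
finger_gap: -0.0001
grip_force: 0.0
clock: 3.63
tcp_pos: [0.4953, 0.0826, 0.0676]
orientation: [0.001, 0.807, 0.59, 0.001]
wrist_force: [1.0, -0.9, 0.0]
finger_gap: 0.0
grip_force: 0.0
clock: 3.88
tcp_pos: [0.4942, 0.0827, 0.0623]
orientation: [-0.0, 0.807, 0.59, -0.0]
wrist_force: [-0.5, 0.2, 0.1]
finger_gap: -0.0005
grip_force: 0.0
clock: 4.13
tcp_pos: [0.4946, 0.0827, 0.0584]
orientation: [0.0, 0.807, 0.59, 0.0]
wrist_force: [-0.8, 0.4, 3.5]
finger_gap: 0.0001
grip_force: 1.8
```

Contact at 3.5 N, with the catch about to move. Now pressing on to the bottom.

```bash
python3 -m jog '[[1,0,0,0.004,0],[1,0,0,0,0],[1,0,0,0,0]]'
python3 -m jog '[[1,0,0,0.003,0],[1,0,0,0,0],[1,0,0,0,0]]'
```

```text
clock: 4.38
tcp_pos: [0.4947, 0.0827, 0.0544]
orientation: [0.0, 0.807, 0.59, 0.0]
wrist_force: [1.5, 0.1, 4.2]
finger_gap: 0.0001
grip_force: 2.3
clock: 4.63
tcp_pos: [0.4948, 0.0827, 0.0523]
orientation: [0.0, 0.807, 0.59, 0.0]
wrist_force: [-2.3, -0.3, 10.4]
finger_gap: -0.0004
grip_force: 5.0
```

Run:
```python
from h import *
c=grab('wrist','w2'); im=np.clip(255*(c['img']/255.)**.6*1.2,0,255).astype(np.uint8)
cv2.imwrite('pics/w2.png',im[:,:,::-1])
for _ in range(3): print(env.get_state()['wrist_force'],env.get_state()['tcp_pos']); env.read_camera('top')
```

```text
[-2.30068757 -0.04876485 10.70383251] [0.49480634 0.08272275 0.05231117]
[-2.07377314  0.19327184 10.84241116] [0.4947978  0.08270586 0.05232659]
[-1.73164046 -0.26356452 10.08991122] [0.49475678 0.0827261  0.05230586]
```

View pics/w2.png

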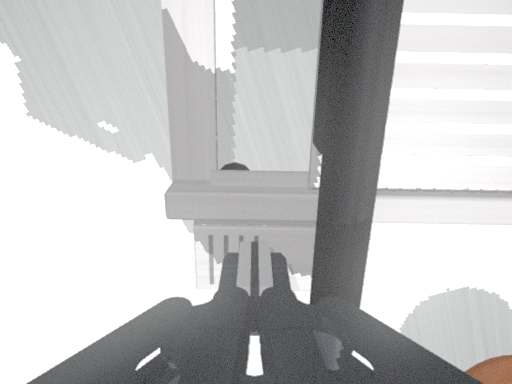

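The fingertip is on the thumb plate (rear left edge at u=195) and the catch is on its stop at about 10.5 N. The bar's rear edge is at u≈312 and the finger's flank at u≈288, so the gap is about 10 mm. Pushing forward while holding down.

```bash
python3 -m jog '[[1,0,0.004,0,0],[1,0,0.004,0,0],[1,0,0,0,0]]'
python3 -m jog '[[1,0,0.004,0,0],[1,0,0.004,0,0],[1,0,0,0,0]]'
python3 -m jog '[[1,0,0.004,0,0],[1,0,0.002,0,0],[1,0,0,0,0]]'
cat > m.py <<'E'
import sys
from h import *
n=sys.argv[1]; c=grab('wrist',n); cv2.imwrite(f'pics/{n}.png',np.clip(255*(c['img']/255.)**.6*1.2,0,255).astype(np.uint8)[:,:,::-1])
# bar rear edge in upper rows: first dark column, on z=.085 ; slicer x relative to thumb rear (.4744,.106)/( .4624,.0746)
X=np.array([.9527,-.304]); t0=np.mean([[.4624,.0746],[.4744,.106]],0)@X
g=cv2.GaussianBlur(c['img'],(3,3),0).max(2)
for v in (40,80,120,150):
    d=g[v]<75; run=np.convolve(d,np.ones(30),'valid')
    k=np.argmax(run>=28); p=onz(c,k,v,.085); print(v,k,'q mm',round((p[:2]@X-t0)*1000-37,1))
s=env.get_state();print(s['wrist_force'].round(1),s['tcp_pos'].round(4))
E
python3 m.py w3
```

```text
clock: 5.08
tcp_pos: [0.502, 0.0803, 0.0523]
orientation: [0.0, 0.807, 0.59, 0.0]
wrist_force: [-3.2, -0.3, 12.2]
finger_gap: 0.0001
grip_force: 5.8
clock: 5.33
tcp_pos: [0.5096, 0.0778, 0.0523]
orientation: [0.0, 0.807, 0.59, -0.0]
wrist_force: [-2.8, -0.1, 11.2]
finger_gap: 0.0003
grip_force: 5.8
clock: 5.58
tcp_pos: [0.515, 0.0759, 0.0523]
orientation: [0.0, 0.807, 0.59, -0.0]
wrist_force: [-4.8, -0.9, 12.7]
finger_gap: -0.0001
grip_force: 6.1
40 318 q mm 28.3
80 315 q mm 28.1
120 312 q mm 27.8
150 316 q mm 29.5
[-5.1 -0.6 13. ] [0.5149 0.0759 0.0523]
```

```bash
sed -i 's/^n=sys.argv\[1\]; c=grab.*/n=sys.argv[1]; c=load(n)/' m.py; python3 m.py w2; python3 m.py w1
```

```text
40 317 q mm 6.7
80 315 q mm 6.7
120 312 q mm 6.5
150 315 q mm 7.9
[-5.1 -0.6 13. ] [0.5149 0.0759 0.0523]
40 299 q mm 8.7
80 297 q mm 8.5
120 295 q mm 8.2
150 296 q mm 9.3
[-5.1 -0.6 13. ] [0.5149 0.0759 0.0523]
```

View pics/w3.png

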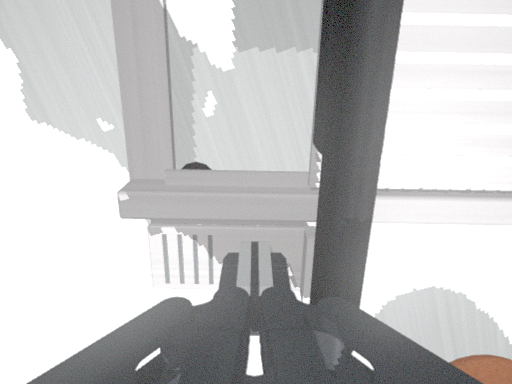

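Run:
```python
from h import *
X=np.array([.9527,-.304]);Y=np.array([.304,.9527])
def L(c,u,v,z): p=onz(c,u,v,z)[:2]; return np.round([p@X*1000,p@Y*1000],1)
for n,tp,tz,bar,rail in [('w1',(216,190),.05,(299,190),(199,130)),('w2',(195,260),.04,(312,260),(166,205)),('w3',(151,260),.04,(312,260),(120,205))]:
    c=load(n); a=L(c,*tp,tz)
    for z in(.053,.085): b=L(c,*bar,z); print(n,z,'tp rear',a,'bar rear',b,'q',b[0]-a[0]-37,'rail',L(c,*rail,.04))
t=[load('t1'),grab('top','t3')]
d=cv2.absdiff(t[0]['img'],t[1]['img']).max(2)[60:130,200:300]; print('front diff',d.mean(),d.max())
a,b=[cv2.cvtColor(x['img'][62:120,205:300],cv2.COLOR_RGB2GRAY).astype(np.float32) for x in t]
print('shift px',cv2.phaseCorrelate(a,b))
```

```text
w1 0.053 tp rear [418.4 227.1] bar rear [471.8 228.2] q 16.400000000000034 rail [407.9 264.3]
w1 0.085 tp rear [418.4 227.1] bar rear [467.6 239.7] q 12.200000000000045 rail [407.9 264.3]
w2 0.053 tp rear [417.7 227.5] bar rear [471.  235.3] q 16.30000000000001 rail [406.2 255.8]
w2 0.085 tp rear [417.7 227.5] bar rear [464.8 254.6] q 10.100000000000023 rail [406.2 255.8]
w3 0.053 tp rear [418.  227.1] bar rear [492.3 235. ] q 37.30000000000001 rail [406.8 255.4]
w3 0.085 tp rear [418.  227.1] bar rear [486.2 254.3] q 31.19999999999999 rail [406.8 255.4]
front diff 4.385571428571429 17
shift px ((0.007231626137055969, -0.08522270331728876), 1.0476019422213236)
```

The slicer hasn't moved. The bar is at roughly q = 0.031–0.037, over the tooth. I'll back off 2 mm and rise above the tooth (tip about 67 mm), then push the rest of the way.

```bash
python3 -m jog '[[1,0,-0.003,0,0],[1,0,0,-0.013,0],[1,0,0,-0.014,0],[1,0,0,0,0]]'
python3 -m jog '[[1,0,0.004,0,0],[1,0,0.003,0,0],[1,0,0,0,0]]'
python3 -m jog '[[1,0,0.003,0,0],[1,0,0,0,0],[1,0,0,0,0]]'
python3 -c "
from h import *
grab('wrist','w4')"
python3 -m jog '[[1,0,0.002,0,0],[1,0,0,0,0],[1,0,0,0,0]]'
```

```text
clock: 6.02
tcp_pos: [0.5135, 0.077, 0.08]
orientation: [0.001, 0.807, 0.59, 0.001]
wrist_force: [-0.3, -1.4, 0.4]
finger_gap: -0.0
grip_force: 0.0
clock: 6.27
tcp_pos: [0.5193, 0.0746, 0.0773]
orientation: [-0.0, 0.807, 0.59, -0.0]
wrist_force: [0.2, -0.5, -0.2]
finger_gap: -0.0001
grip_force: 0.0
clock: 6.52
tcp_pos: [0.5218, 0.0738, 0.0777]
orientation: [-0.0, 0.807, 0.59, -0.0]
wrist_force: [0.5, -0.3, 1.2]
finger_gap: 0.0001
grip_force: 0.0
clock: 6.82
tcp_pos: [0.5239, 0.0733, 0.0783]
orientation: [0.0, 0.807, 0.59, 0.0]
wrist_force: [-0.3, 0.5, -0.1]
finger_gap: 0.0002
grip_force: 0.0
```

```bash
python3 -m jog '[[1,0,0.003,0,0],[1,0,0,0,0],[1,0,0,0,0]]'|grep -E "tcp|wrist"
python3 -m jog '[[1,0,0.003,0,0],[1,0,0,0,0],[1,0,0,0,0]]'|grep -E "tcp|wrist"
python3 - <<'E'
from h import *
c=grab('wrist','w5'); 
cv2.imwrite('pics/w5.png',np.clip(255*(c['img']/255.)**.6*1.2,0,255).astype(np.uint8)[:,:,::-1])
E
```

```text
tcp_pos: [0.5261, 0.0725, 0.0781]
wrist_force: [-2.7, 0.8, 1.3]
tcp_pos: [0.5299, 0.0713, 0.0781]
wrist_force: [-1.3, -0.1, 0.2]
```

View pics/w5.png

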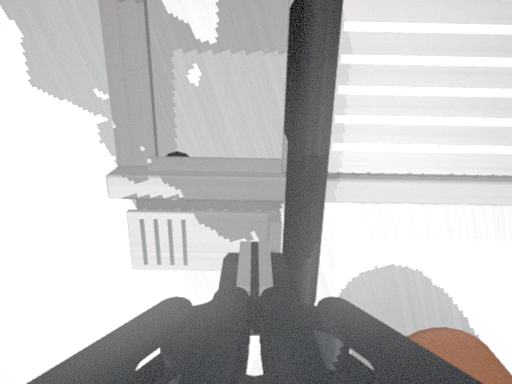

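The bar's rear edge is at u≈283, against the finger flank, and the tooth strip (u 268–281) is showing just behind it. The plate is nearly home, so I'll push until it reaches the stop.

```bash
python3 -m jog '[[1,0,0.002,0,0],[1,0,0,0,0],[1,0,0,0,0]]'|grep -E "tcp|wrist"
python3 -m jog '[[1,0,0.002,0,0],[1,0,0,0,0],[1,0,0,0,0]]'|grep -E "tcp|wrist"
python3 - <<'E'
from h import *
c=grab('wrist','w6')
cv2.imwrite('pics/w6.png',np.clip(255*(c['img']/255.)**.6*1.2,0,255).astype(np.uint8)[:,:,::-1])
X=np.array([.9527,-.304])
L=lambda c,u,v,z:round(onz(c,u,v,z)[:2]@X*1000,1)
for n in('w3','w5','w6'):
    c=load(n); g=cv2.GaussianBlur(c['img'],(3,3),0).max(2)
    k=np.argmax(np.convolve(g[240]<75,np.ones(14),'valid')[275:]>=13)+275
    print(n,k,L(c,k,240,.053),L(c,k,240,.085))
E
```

```text
tcp_pos: [0.532, 0.0707, 0.0783]
wrist_force: [-0.3, -0.3, 0.4]
tcp_pos: [0.5329, 0.0704, 0.0782]
wrist_force: [-4.2, 0.9, 1.5]
w3 314 492.6 486.4
w5 282 497.0 494.1
w6 282 500.0 497.2
```

```bash
python3 -m jog '[[1,0,0.002,0,0],[1,0,0,0,0],[1,0,0,0,0]]'|grep -E "tcp|wrist"
python3 -m jog '[[1,0,0.001,0,0],[1,0,0,0,0],[1,0,0,0,0]]'|grep -E "tcp|wrist"
```

```text
tcp_pos: [0.533, 0.0703, 0.0781]
wrist_force: [-9.0, 2.7, 5.9]
tcp_pos: [0.533, 0.0703, 0.078]
wrist_force: [-11.7, 3.5, 7.3]
```

The plate is against its stop: force rises with no motion. Backing off, going up, and looking.

```bash
python3 -m jog '[[1,0,-0.008,0,0],[1,0,-0.006,-0.005,0],[1,0,-0.005,-0.03,0],[1,0,0,-0.04,0],[1,0,0,0,0]]'|grep -E "tcp|wrist"
python3 -m jog '[[1,-0.03,0,0,0],[1,0,0,0,0],[1,0,0,0,0]]'|grep -E "tcp|wrist|clock"
python3 - <<'E'
from h import *
c=grab('wrist','w7'); cv2.imwrite('pics/w7.png',np.clip(255*(c['img']/255.)**.6*1.2,0,255).astype(np.uint8)[80:280,180:430,::-1].repeat(3,0).repeat(3,1))
X=np.array([.9527,-.304])
g=cv2.GaussianBlur(c['img'],(3,3),0).max(2)
t=[load('t1'),grab('top','t7')]; grab('scene','s7')
a,b=[cv2.cvtColor(x['img'][62:120,205:300],cv2.COLOR_RGB2GRAY).astype(np.float32) for x in t]
print('shift px',cv2.phaseCorrelate(a,b))
E
```

```text
tcp_pos: [0.5226, 0.0752, 0.1607]
wrist_force: [1.7, 0.6, 0.8]
clock: 9.08
tcp_pos: [0.5097, 0.0457, 0.1541]
wrist_force: [0.2, 0.2, -1.3]
shift px ((-0.08417403048718342, -0.034847899577670205), 1.04084469974041)
```

View pics/w7.png

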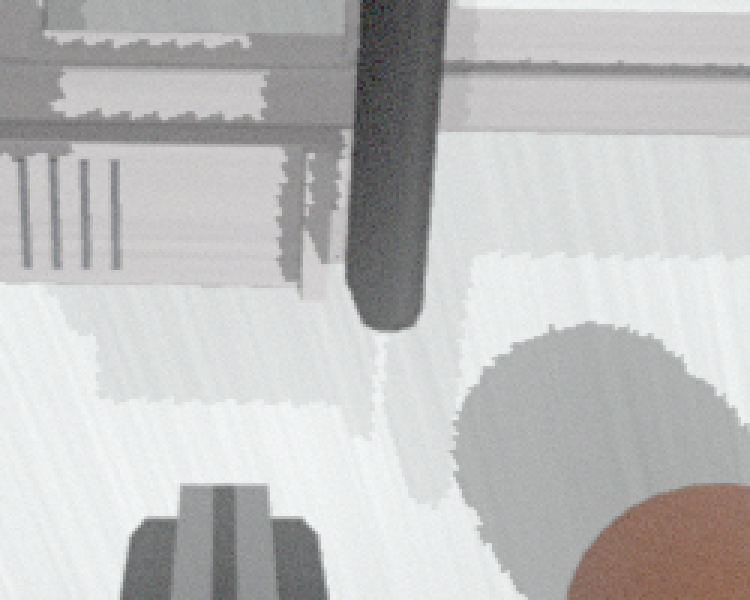

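The whole tooth shows behind the bar: in the crop it spans u 303–327 and the bar starts at 348. I'll check from two views that the catch is up, then hand in.

```bash
python3 - <<'E'
from h import *
c=load('w7');d=load('w3')
Y=np.array([.304,.9527])
# right edge of plate: same world line y; height from where ray meets the y (slicer) known from w1 (z=.05): -6.8 side
y0=np.mean([onz(load('w1'),u,212,.05)[:2]@Y for u in(216,225)])
for n,u,v in[('w7',215,175),('w2',200,289.5),('w3',156,289.5)]:
    for z in(.04,.05): print(n,z,'edge y',round(onz(load(n),u,v,z)[:2]@Y*1000,1),'ref',round(y0*1000,1))
E
python3 -c "
from workcell import env
env.hand_in(); print(env.get_state()['clock'])"
```

```text
w7 0.04 edge y 207.8 ref 211.6
w7 0.05 edge y 210.9 ref 211.6
w2 0.04 edge y 210.8 ref 211.6
w2 0.05 edge y 218.0 ref 211.6
w3 0.04 edge y 210.5 ref 211.6
w3 0.05 edge y 217.7 ref 211.6
the job is handed in; nothing more can be done
the job is handed in; nothing more can be done
```

The slicer is closed and the job handed in: the plate is against its stop at about 45 mm, the catch measured up behind the push bar, and the slicer did not shift; no verdict was shown.

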